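# Pop the flip-top till open for a cash sale

## Task

A customer pays cash, so open the small flip-top till on the counter. With the fingers closed, press their tips down squarely on the round mark at the front of its lid until the push catch lets go, then take the hand off so that the spring lifts the lid ajar by itself; once the lid has come to rest, push it by its front lip up and back past upright until it rests against its stop and stays open. Press and push lightly. Nothing needs gripping: leave the card terminal, the cup and the small glass standing where they are.

Things in the scene. Friction and masses are not known exactly. Their poses are not given: they have to be found in the camera images.
- till: Flip-top cash till, fixed to the counter: dark grey steel case with a bright metal lid, about 171 x 222 mm and 94 mm high with the lid shut. Origin: centre of its underside, on the counter. Its x axis points from its front to its hinged back, y along its width to the left as seen from the front, z up. The front, with a round lock at its right, faces roughly towards the robot.
- till_lid (a joint): Lid angle, rad. 0 = shut and latched; negative = pressed in (stop at -0.045, 6 mm at the press mark; 3 to 5 N, it lets go past about -0.03). Once released and let go it rises to about 0.64 (ajar) in some 1.5 s. 1.57 = upright, stop at 1.85. The hinge is damped; left short of 1.6 it sinks back to ajar, beyond that it settles on the stop within 2 s. Pressed shut again it latches again.
- lid_press (a point): The round press mark on top of the lid, 22 mm across: middle of the lid's width, on its top face, 26 mm behind the front edge and 142 mm from the hinge axis. Moves with the lid.
- lid_lip (a point): Middle of the lower edge of the lid's front skirt (the front lip): a metal edge 3 mm thick, 222 mm long, that hangs 22 mm below the lid's top face. 167 mm from the hinge axis; in the shut lid 14 mm below it. Moves with the lid on an arc about the hinge. Inside the lip, in the middle of the lid's underside, hangs a 34 mm wide catch plate.
- lid_hinge (a point): Middle of the lid's hinge axis, which runs along the till's y axis at the back of the case, 86 mm above the counter and 80 mm behind the till's origin. Does not move.
- card_terminal: Bystander: orange card terminal, 76 x 170 x 62 mm, loose, lying to the left of the till. Origin: centre of its underside, its length along its y axis.
- cup: Bystander: dark teal espresso cup with a handle, 64 x 88 x 50 mm, loose, behind the till. Origin: centre of its underside.
- shot_glass: Bystander: small clear glass, 48 mm across, 58 mm high, loose, behind the till beside the cup. Origin: centre of its underside.

How it is judged:
On the way, in this order (a step that is already met when the one before it is completed fails the run):
1. the fingers, on the round mark, press the lid in below its shut position (value of joint till_lid below -0.015 rad and contact force between the fingers and till above 0.5 N and horizontal distance between the grasp point and lid_press below 0.025 m), for 0.02 s.
2. the lid has sprung up by itself and rests ajar, with the robot off it (value of joint till_lid between 0.5 and 0.85 rad and velocity of joint till_lid between -0.05 and 0.05 rad/s and contact force between each of the arm, the fingers and till below 0.2 N), for 0.2 s.
At the end, for the whole second after the job is handed in: The lid leans back past upright against its stop (lid angle above 1.75 rad) and is at rest; the card terminal, the cup and the small glass are each within 25 mm of where they stood (value of joint till_lid above 1.75 rad and velocity of joint till_lid between -0.05 and 0.05 rad/s and distance of each of card_terminal, cup, shot_glass from where it was at the start of the episode below 0.025 m); the robot touches nothing.
It fails at once if the card terminal, the cup or the small glass is picked up or pushed more than 30 mm from its place (distance of any of card_terminal, cup, shot_glass from where it was at the start of the episode above 0.03 m).
It fails at once if the till is struck or leaned on with more than 60 N (contact force between any of the fingers, the arm and till above 60 N).
It also fails if it takes over 48 s, if anything falls off the work surface, if the arm or the gripper's body presses on something with over 40 N, if the wrist force passes 120 N, or if a joint passes its speed limit or range.

## Robot

A 7-joint arm with a two-finger parallel gripper is mounted at the origin on a cart in front of the work surface, level with it; the furniture and walls round the work are solid. World frame = base frame: x ahead of the robot, y to its left, z up, the work surface at z = 0. Lengths are in m, angles in rad, forces in N, time in s.
With the tool pointing down it reaches from about 0.425 to 0.875 m from the base axis. Payload 4.7 kg.
Tool frame: the origin (TCP) lies at the very end of the fingers, on their centre line; the grasp point (between the pads) lies 19 mm behind it; z points along the fingers, y is the line along which they close (so a half turn about z gives the same grasp; the last joint's range is limited). The gripper opens to 87 mm and grips with 3 to 60 N. Pads are 19 mm wide; open, the fingers measure 117 mm over their backs; the gripper's body (75 mm by 190 mm) begins 51 mm behind the grasp point.
Start: joints at [1.153, 0.321, -0.07, 1.45, 0.023, 1.371, -0.057], TCP at [0.272, -0.59, 0.223] pointing down, gripper open.
Joint ranges: [-2.86, 2.86], [-0.3, 2.09], [-1.38, 1.24], [0.06, 2.45], [-1.56, 4.7], [0.09, 2.05], [-2.69, 2.69]. Speed limits (rad/s): [2.57, 2.57, 3.14, 3.14, 3.14, 3.14, 3.14].

## Interface

Orientations are given as a rotation vector (axis times angle).
In Python, from bench import ctrl, get_image, job gives the robot as it stands.
- The arm moves only by the shell command python3 -m crank 'ROWS' [FORCE]. ROWS is JSON, a list that holds one entry, the list of rows, each a list of 5 numbers: the shift along the tool's x, y, z in mm, then the turn about the tool's z in rad, then the closure, from -1 (fully open) to 1 (shut), so that 0 is half open. A call has 1 to 10 rows; each row shifts and turns the commanded pose from where the row before left it, along the tool's axes as they then stand; what a row does not reach is not made up. A row lasts 1/12 s, in which the tool goes at most 41.7 mm and 7.16 degrees, less where a joint would pass 70% of its speed; a pose out of reach is approached as far as the arm can. A call with a gripper value outside its range is refused whole. The fingers move at their own pace and stop on an object; FORCE is the grip in N (left out, the last holds). Time passes only in rows, so rows that do not move let the fingers close. It gives the time, the measured TCP pose, the force, the opening and the grip force at its end, in the units of the state.
- ctrl.get_state(): the state, without advancing time (a new reading comes with each control period).
- get_image(name): name is "scene" or "top" or "wrist"; returns a dict with "pixels" (384x512x3 uint8, red, green, blue), "fx", "fy", "cx", "cy" (pixels), "T" (4x4, takes a point from camera to world coordinates); the wrist camera has in their place "T_tool_cam" (4x4, takes a point from camera to tool coordinates, whose origin is the TCP and whose axes are the flange's). Camera axes: x right, y down, z forward; pixel columns grow to the right and rows downward; lengths in m; the calibration is good to about 2 mm. A picture is of the moment at which its call begins: read the wrist's pose just before it. There is no depth.
- job.close_job(): hands the job in; it is judged then, once.
The state is a dict: "time": time; "joint_positions": joint angles; "qd": joint speeds; "joint_torque": joint torques, N m; "position": TCP position; "tool_rot": TCP orientation; "ft_force": force on the tool from outside, world axes, zero at the start; "torque": the same for the moment, N m; "grip_width": opening from 0.0 (shut) to 1.0 (fully open); "grip_force": force on a finger pad.
Only numpy, scipy, OpenCV 4.12 (cv2) and the standard library are available. Lean on these libraries where they do the work, as an engineer would, in place of code of your own. Each camera call takes 0.05 s, during which the arm holds its last target. There are 200 camera calls.

## Working session

There is one attempt and no reset: what is moved stays moved. The work goes in short steps, Python scripts to look and compute and a shell command to move; the robot and the scene stay as the last step left them, time stands still between calls to the robot, and variables do not carry over. Pictures are saved under pics/ and viewed, at most 10 in all, crops included, and the job is handed in when it is done.

```bash
mkdir -p pics; python3 - <<'E'
from bench import ctrl,get_image
import cv2,numpy as np
s=ctrl.get_state();print({k:np.round(v,3).tolist() for k,v in s.items()})
for n in("top","scene"):
    i=get_image(n);cv2.imwrite(f"pics/{n}0.png",i["pixels"][:,:,::-1]);print(n,i["fx"],i["cx"],i["cy"],np.round(i["T"],4).tolist())
    np.savez(f"{n}0.npz",**i)
E
```

```text
{'time': 0.0, 'joint_positions': [1.153, 0.322, -0.07, 1.452, 0.023, 1.371, -0.057], 'qd': [0.0, 0.001, -0.0, 0.0, -0.001, -0.0, 0.0], 'joint_torque': [-0.001, -49.129, -0.405, -31.253, -0.064, 0.044, 0.0], 'position': [0.272, -0.59, 0.221], 'tool_rot': [-3.067, -0.673, 0.001], 'ft_force': [-0.24, 1.003, 1.015], 'torque': [-0.021, -0.012, -0.001], 'grip_force': 0.0, 'grip_width': 1.0}
top 419.2307287995743 262.87311371013607 183.78376982643343 [[0.0048, -0.9957, 0.0926, 0.4108], [-1.0, -0.004, 0.0088, -0.253], [-0.0084, -0.0926, -0.9957, 0.9386], [0.0, 0.0, 0.0, 1.0]]
scene 360.6283822796518 257.00022316992397 187.77486795559386 [[-0.8352, -0.2869, 0.4691, 0.107], [-0.5499, 0.4432, -0.708, 0.3416], [-0.0048, -0.8493, -0.5279, 0.547], [0.0, 0.0, 0.0, 1.0]]
```

View pics/top0.png

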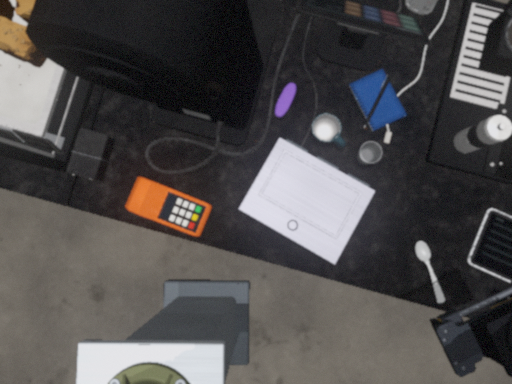

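View pics/scene0.png

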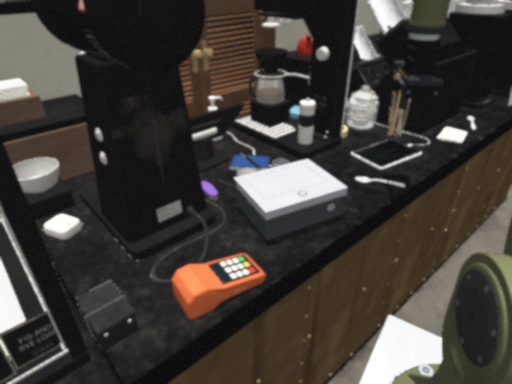

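Top view: lid corners at about (282,140), (375,190), (335,262) and (240,208), with the press mark at (293,225). The terminal is left at (168,206), the cup at (327,128) and the glass at (370,153), both behind the till.

```bash
cat > h.py <<'E'
import numpy as np,cv2
from scipy.spatial.transform import Rotation as R
def ray(i,p,z):
    d=i["T"][:3,:3]@np.array([(p[0]-i["cx"])/i["fx"],(p[1]-i["cy"])/i["fy"],1]);o=i["T"][:3,3]
    return o+d*(z-o[2])/d[2]
def quad(i,thr,box):
    g=cv2.cvtColor(i["pixels"],cv2.COLOR_RGB2GRAY);m=np.zeros_like(g);x0,y0,x1,y1=box
    m[y0:y1,x0:x1]=(g[y0:y1,x0:x1]>thr)*255
    m=cv2.morphologyEx(m,cv2.MORPH_OPEN,np.ones((5,5)))
    c=max(cv2.findContours(m,0,2)[0],key=cv2.contourArea);return c
E
python3 - <<'E'
from h import *
i=dict(np.load("top0.npz"))
c=quad(i,140,(225,130,385,270))
r=cv2.minAreaRect(c);b=cv2.boxPoints(r);print(r,b)
P=np.array([ray(i,p,.094) for p in b]);print(P.round(4),np.linalg.norm(P-np.roll(P,1,0),axis=1))
g=cv2.cvtColor(i["pixels"],cv2.COLOR_RGB2GRAY)[205:245,273:313]
k=cv2.HoughCircles(cv2.resize(g,None,fx=4,fy=4,interpolation=2),cv2.HOUGH_GRADIENT,1,50,param1=80,param2=15,minRadius=12,maxRadius=32);print(k)
for p in ([293,225],*( [] if k is None else [k[0,0,:2]/4+[273,205]-.4])):print(p,ray(i,p,.094))
print("ctr",P.mean(0))
E
```

```text
((306.9000244140625, 199.8000030517578), (111.75528717041016, 84.5916748046875), 29.744882583618164) [[237.40002 208.79999]
 [279.36926 135.35385]
 [376.40002 190.80002]
 [334.4308  264.24615]]
[[ 0.4386 -0.1945  0.094 ]
 [ 0.5889 -0.2788  0.094 ]
 [ 0.476  -0.4745  0.094 ]
 [ 0.3295 -0.3884  0.094 ]] [0.22242527 0.17238176 0.22586658 0.16996379]
[[[78.5 80.5 22.3]]]
[293, 225] [ 0.40663271 -0.30633136  0.094     ]
[292.225 224.725] [ 0.40717369 -0.30478024  0.094     ]
ctr [ 0.45825265 -0.3340469   0.094     ]
```

```bash
python3 -m crank '[[[0,0,0,0.118,1],[0,0,0,0.118,1],[0,0,0,0.118,1],[0,0,0,0.118,1],[0,0,0,0.118,1],[0,0,0,0.118,1],[0,0,0,0.118,1],[0,0,0,0.118,1],[0,0,0,0,1],[0,0,0,0,1]]]' 20
cat >> h.py <<'E'
def st(target=None):
    from bench import ctrl
    s=ctrl.get_state();r=R.from_rotvec(s["tool_rot"]);M=r.as_matrix();p=np.array(s["position"])
    print("t",round(s["time"],2),"pos",p.round(4),"x",M[:,0].round(3),"z",M[:,2].round(3),"F",np.round(s["ft_force"],2),"w",round(s["grip_width"],2))
    print("q",np.round(s["joint_positions"],2))
    if target is not None: print("tool mm",(M.T@(np.array(target)-p)*1000).round(1))
E
python3 -c "
from h import *
st([.4068,-.3048,.221])"
```

```text
time: 0.93
position: [0.272, -0.5901, 0.2221]
tool_rot: [-3.04, 0.79, 0.001]
ft_force: [-0.1, 0.0, -0.5]
grip_width: 0.323
grip_force: 0.0
t 0.93 pos [ 0.272  -0.5901  0.2221] x [ 0.873 -0.487 -0.001] z [-0.001  0.001 -1.   ] F [-0.1   0.02 -0.49] w 0.32
q [ 1.06  0.32  0.05  1.46 -0.02  1.37 -0.97]
tool mm [ -21.2 -314.8    1.2]
```

```bash
python3 -m crank '[[[-2,-35,0,0,1],[-2,-35,0,0,1],[-2,-35,0,0,1],[-2,-35,0,0,1],[-2,-35,0,0,1],[-2,-35,0,0,1],[-3,-35,0,0,1],[-3,-35,0,0,1],[-3,-35,0,0,1],[0,0,0,0,1]]]'
python3 -m crank '[[[0,0,20,0,1],[0,0,20,0,1],[0,0,20,0,1],[0,0,15,0,1],[0,0,10,0,1],[0,0,0,0,1],[0,0,0,0,1],[0,0,0,0,1]]]'
python3 - <<'E'
from h import *
from bench import get_image
st([.4068,-.3048,.094])
for n in("top","wrist"):
    i=get_image(n);np.savez(n+"1.npz",**i);im=i["pixels"][:,:,::-1]
    cv2.imwrite(f"pics/{n}1.png",im if n=="wrist" else cv2.resize(im[110:290,200:420],None,fx=3,fy=3))
E
```

```text
time: 1.77
position: [0.4122, -0.2975, 0.2229]
tool_rot: [-3.041, 0.773, -0.002]
ft_force: [-0.0, 1.4, 0.0]
grip_width: 0.005
grip_force: 0.0
time: 2.43
position: [0.4087, -0.306, 0.1386]
tool_rot: [3.039, -0.795, 0.003]
ft_force: [0.1, 0.6, 0.5]
grip_width: 0.005
grip_force: 0.0
t 2.43 pos [ 0.4087 -0.306   0.1386] x [ 0.872 -0.489  0.002] z [ 0.001 -0.001 -1.   ] F [0.14 0.59 0.49] w 0.0
q [ 0.75  0.09 -0.17  1.9   0.02  1.15 -1.51]
tool mm [-2.3 -0.1 44.6]
```

View pics/wrist1.png

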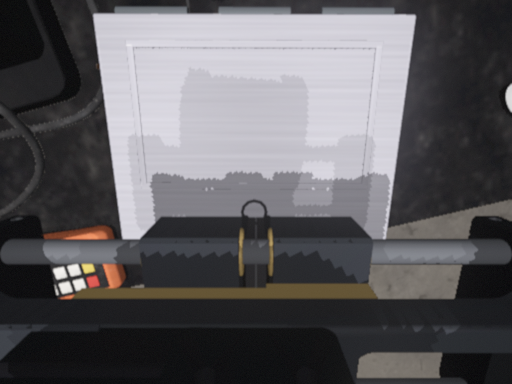

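The wrist view shows the lid square to the tool. The mark's rear arc is at (254,200), just ahead of the fingertips at (256,245). I'll check its position with a ray.

```bash
python3 - <<'E'
from h import *
from bench import ctrl
i=dict(np.load("wrist1.npz"));s=ctrl.get_state()
A=np.eye(4);A[:3,:3]=R.from_rotvec(s["tool_rot"]).as_matrix();A[:3,3]=s["position"]
i["T"]=A@i["T_tool_cam"]
M=A[:3,:3]
for p in [(254,200),(241,212),(267,212),(98,15),(413,15)]:
    w=ray(i,p,.094);print(p,w.round(4),"tool",(M.T@(w-A[:3,3])*1e3).round(1))
E
```

```text
(254, 200) [ 0.415  -0.3078  0.094 ] tool [ 6.2 -1.6 44.8]
(241, 212) [ 0.4113 -0.2935  0.094 ] tool [ -4.1 -12.2  44.8]
(267, 212) [ 0.4009 -0.312   0.094 ] tool [-4.1  9.1 44.8]
(98, 15) [ 0.5819 -0.2795  0.094 ] tool [ 137.8 -108.    45.1]
(413, 15) [ 0.4767 -0.467   0.094 ] tool [137.9 107.1  45.2]
```

```bash
python3 -m crank '[[[-4,-1,10,0,1],[0,0,12,0,1],[0,0,10,0,1],[0,0,5,0,1],[0,0,2,0,1],[0,0,2,0,1],[0,0,2,0,1],[0,0,0,0,1],[0,0,0,0,1]]]'
python3 -c "
from h import *
st([.405,-.304,.094])"
```

```text
time: 3.28
position: [0.4053, -0.3028, 0.0949]
tool_rot: [3.039, -0.796, 0.001]
ft_force: [-0.3, 0.5, 1.0]
grip_width: 0.004
grip_force: 0.5
t 3.28 pos [ 0.4053 -0.3028  0.0949] x [ 0.872 -0.49   0.001] z [ 0. -0. -1.] F [-0.28  0.55  1.05] w 0.0
q [ 0.75  0.13 -0.17  1.95  0.02  1.06 -1.51]
tool mm [0.3 1.2 1. ]
```

```bash
python3 -m crank '[[[0,0,1,0,1],[0,0,1,0,1],[0,0,1,0,1],[0,0,1,0,1],[0,0,1,0,1],[0,0,0,0,1],[0,0,0,0,1]]]'
```

```text
time: 3.87
position: [0.4052, -0.3028, 0.0896]
tool_rot: [3.039, -0.796, 0.0]
ft_force: [-0.3, 0.9, 3.8]
grip_width: 0.006
grip_force: 1.8
```

```bash
python3 -m crank '[[[0,0,0.7,0,1],[0,0,0.5,0,1],[0,0,0,0,1],[0,0,0,0,1]]]'
```

```text
time: 4.2
position: [0.4052, -0.3028, 0.0883]
tool_rot: [3.039, -0.796, 0.0]
ft_force: [-1.3, 0.8, 3.5]
grip_width: 0.004
grip_force: 1.7
```

```bash
python3 -m crank '[[[0,0,-40,0,1],[0,0,-40,0,1],[0,0,-40,0,1],[-10,10,-30,0,1],[-10,15,0,0,1],[-10,15,0,0,1],[-10,15,0,0,1],[0,0,0,0,1],[0,0,0,0,1],[0,0,0,0,1]]]'
python3 -m crank '[[[0,0,0,0,1],[0,0,0,0,1],[0,0,0,0,1],[0,0,0,0,1],[0,0,0,0,1],[0,0,0,0,1],[0,0,0,0,1],[0,0,0,0,1],[0,0,0,0,1],[0,0,0,0,1]]]'
python3 -m crank '[[[0,0,0,0,1],[0,0,0,0,1],[0,0,0,0,1],[0,0,0,0,1],[0,0,0,0,1],[0,0,0,0,1],[0,0,0,0,1],[0,0,0,0,1],[0,0,0,0,1],[0,0,0,0,1]]]'
python3 - <<'E'
from h import *
from bench import get_image
st()
ims=[]
for n in("scene","wrist"):
    i=get_image(n);np.savez(n+"2.npz",**i);ims.append(i["pixels"][:,:,::-1])
cv2.imwrite("pics/b2.png",cv2.resize(np.hstack(ims),(800,300)))
E
```

```text
time: 5.03
position: [0.3439, -0.3304, 0.2379]
tool_rot: [-3.039, 0.795, -0.0]
ft_force: [0.5, 1.4, 0.7]
grip_width: 0.006
grip_force: 0.0
time: 5.87
position: [0.3432, -0.331, 0.2384]
tool_rot: [3.039, -0.796, -0.0]
ft_force: [0.7, -0.2, -0.2]
grip_width: 0.008
grip_force: 0.0
time: 6.7
position: [0.3433, -0.331, 0.2384]
tool_rot: [3.039, -0.796, 0.0]
ft_force: [-0.2, 0.3, -0.4]
grip_width: 0.004
grip_force: 0.0
t 6.7 pos [ 0.3433 -0.331   0.2384] x [ 0.872 -0.49   0.   ] z [ 0. -0. -1.] F [-0.16  0.29 -0.43] w 0.0
q [ 0.82 -0.05 -0.1   1.84 -0.01  1.36 -1.37]
```

View pics/b2.png

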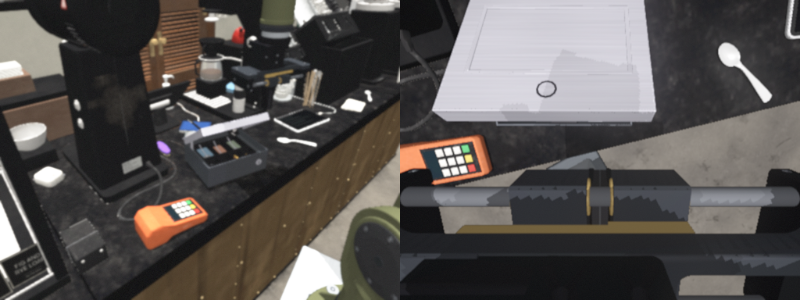

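The lid is ajar, the mark now sits higher at around wrist (546,88 in the composite), and the hand is clear in front of it. Next I lower in front of the lip, 55 mm right of the catch plate.

```bash
python3 -m crank '[[[0,0,15,0,1],[0,0,20,0,1],[0,0,20,0,1],[0,0,17,0,1],[0,0,10,0,1],[0,0,0,0,1],[0,0,0,0,1],[0,0,0,0,1],[0,0,0,0,1]]]'
python3 - <<'E'
from h import *
from bench import get_image
i=get_image("wrist");cv2.imwrite("pics/w3.png",i["pixels"][:,:,::-1]);st()
E
```

```text
time: 7.55
position: [0.344, -0.3317, 0.1577]
tool_rot: [3.038, -0.795, 0.003]
ft_force: [0.5, 0.6, 0.9]
grip_width: 0.007
grip_force: 0.0
t 7.6 pos [ 0.3439 -0.3316  0.1576] x [ 0.872 -0.49   0.002] z [ 0.002 -0.002 -1.   ] F [-0.06  0.23 -0.48] w 0.01
q [ 0.82  0.   -0.11  1.95  0.    1.19 -1.37]
```

View pics/w3.png

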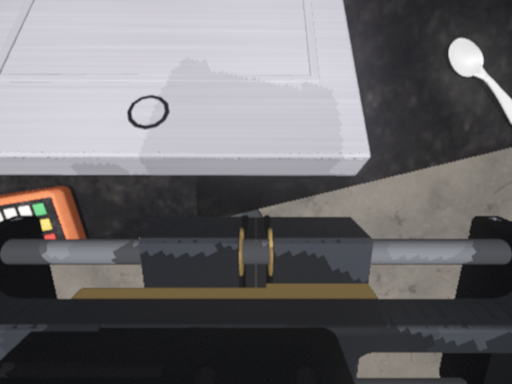

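The lip is ahead at about row 174, with a gap to the finger pads at rows 215 and up. Fingers are right of the mark and inside the lid's right end (col 368). I'll move to contact.

```bash
python3 -m crank '[[[8,0,0,0,1],[8,0,0,0,1],[6,0,0,0,1],[4,0,0,0,1],[4,0,0,0,1],[3,0,0,0,1],[3,0,-2,0,1],[3,0,-3,0,1],[0,0,0,0,1],[0,0,0,0,1]]]'
```

```text
time: 8.43
position: [0.3737, -0.3481, 0.1606]
tool_rot: [-3.036, 0.796, 0.014]
ft_force: [-9.7, 6.4, 5.7]
grip_width: 0.004
grip_force: 9.4
```

```bash
python3 -m crank '[[[5,0,-6,0,1],[5,0,-6,0,1],[5,0,-6,0,1],[5,0,-5,0,1],[5,0,-5,0,1],[6,0,-5,0,1],[6,0,-4,0,1],[0,0,0,0,1]]]'
python3 -c "
from h import *
st()"
```

```text
time: 9.1
position: [0.4079, -0.3675, 0.2009]
tool_rot: [-3.038, 0.796, 0.007]
ft_force: [-10.8, 7.4, 15.2]
grip_width: 0.004
grip_force: 12.5
t 9.1 pos [ 0.4079 -0.3675  0.2009] x [ 0.871 -0.49  -0.005] z [-0.004  0.002 -1.   ] F [-10.8    7.42  15.19] w 0.0
q [ 0.79  0.13 -0.12  1.73  0.02  1.29 -1.41]
```

```bash
python3 - <<'E'
from h import *
from bench import get_image
a=get_image("scene")["pixels"][100:250,180:380,::-1];b=get_image("wrist")["pixels"][:,:,::-1]
cv2.imwrite("pics/c4.png",np.hstack([cv2.resize(a,(400,300)),cv2.resize(b,(400,300))]));st()
E
```

```text
t 9.2 pos [ 0.4075 -0.3673  0.2006] x [ 0.871 -0.491 -0.005] z [-0.004  0.002 -1.   ] F [-9.33  6.33 15.43] w 0.01
q [ 0.79  0.13 -0.12  1.73  0.02  1.29 -1.41]
```

View pics/c4.png

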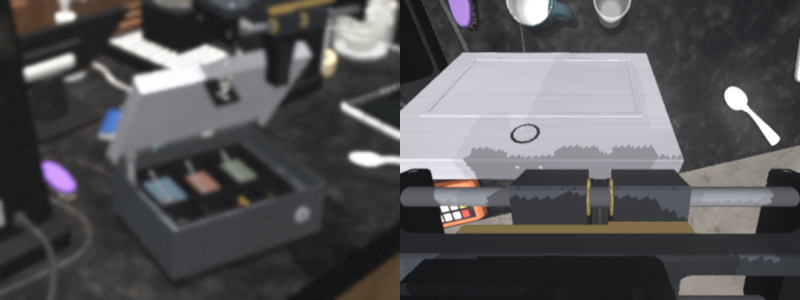

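The lid is at about 1 rad, and the lip bears on the fingers right of the catch plate, which is visible in the scene crop at (222,92). The upward force is friction from the lip rising along the fingers, so I'll lead with the lift.

```bash
python3 -m crank '[[[0,0,-4,0,1],[0,0,-4,0,1],[4,0,-4,0,1],[5,0,-4,0,1],[5,0,-4,0,1],[5,0,-3,0,1],[4,0,-3,0,1],[0,0,0,0,1]]]'
python3 -c "
from h import *
st()"
```

```text
time: 9.87
position: [0.4311, -0.3802, 0.225]
tool_rot: [3.039, -0.795, 0.003]
ft_force: [-0.6, 0.4, -0.5]
grip_width: 0.003
grip_force: 0.2
t 9.87 pos [ 0.4311 -0.3802  0.225 ] x [ 0.872 -0.49   0.002] z [ 0.002 -0.001 -1.   ] F [-0.65  0.37 -0.5 ] w 0.0
q [ 0.78  0.16 -0.12  1.64  0.02  1.34 -1.42]
```

```bash
python3 -m crank '[[[4,0,-1,0,1],[5,0,-2,0,1],[5,0,-2,0,1],[5,0,-2,0,1],[5,0,-2,0,1],[5,0,-1,0,1],[0,0,0,0,1]]]'
python3 - <<'E'
from h import *
from bench import get_image
a=get_image("scene")["pixels"][100:250,180:380,::-1];b=get_image("wrist")["pixels"][:,:,::-1]
cv2.imwrite("pics/c5.png",np.hstack([cv2.resize(a,(400,300)),cv2.resize(b,(400,300))]));st()
E
```

```text
time: 10.45
position: [0.4562, -0.3943, 0.2345]
tool_rot: [3.039, -0.795, 0.003]
ft_force: [-0.1, -0.0, 0.6]
grip_width: 0.005
grip_force: 0.0
t 10.55 pos [ 0.4554 -0.3939  0.2343] x [ 0.872 -0.49   0.001] z [ 0.001 -0.    -1.   ] F [ 0.38 -0.88  0.15] w 0.01
q [ 0.77  0.22 -0.12  1.56  0.03  1.37 -1.43]
```

View pics/c5.png

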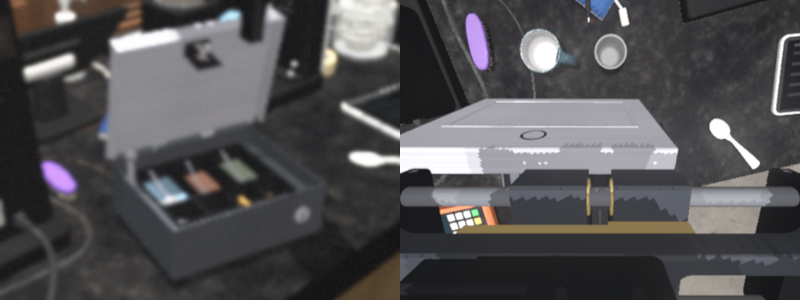

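The lid is steeper, at about 1.35–1.4 rad, with the fingertips still on the lip. Cup and glass have not moved. I'll keep pushing.

```bash
python3 -m crank '[[[5,0,-1,0,1],[5,0,-1,0,1],[6,0,-1,0,1],[6,0,-1,0,1],[6,0,0,0,1],[6,0,0,0,1],[6,0,0,0,1],[6,0,0,0,1],[6,0,0,0,1],[0,0,0,0,1]]]'
python3 -m crank '[[[5,0,0,0,1],[5,0,0,0,1],[0,0,0,0,1],[0,0,0,0,1]]]'
python3 -c "
from h import *
st()"
```

```text
time: 11.38
position: [0.5014, -0.4196, 0.2379]
tool_rot: [-3.039, 0.795, -0.001]
ft_force: [0.7, 1.0, -0.4]
grip_width: 0.004
grip_force: 0.0
time: 11.72
position: [0.5091, -0.4242, 0.2383]
tool_rot: [3.039, -0.796, 0.0]
ft_force: [-0.1, -0.1, -0.1]
grip_width: 0.007
grip_force: 0.0
t 11.72 pos [ 0.5091 -0.4242  0.2383] x [ 0.872 -0.49   0.   ] z [ 0. -0. -1.] F [-0.08 -0.07 -0.05] w 0.01
q [ 0.74  0.34 -0.12  1.39  0.04  1.41 -1.46]
```

```bash
python3 -m crank '[[[0,0,0,0,1],[0,0,0,0,1],[0,0,0,0,1],[0,0,0,0,1],[-10,0,0,0,1],[-20,0,0,0,1],[-30,0,0,0,1],[-30,0,0,0,1],[-30,0,-10,0,1],[-20,0,-10,0,1]]]'
python3 -m crank '[[[0,0,0,0,1],[0,0,0,0,1],[0,0,0,0,1],[0,0,0,0,1],[0,0,0,0,1],[0,0,0,0,1],[0,0,0,0,1],[0,0,0,0,1],[0,0,0,0,1],[0,0,0,0,1]]]'
python3 -m crank '[[[0,0,0,0,1],[0,0,0,0,1],[0,0,0,0,1],[0,0,0,0,1],[0,0,0,0,1],[0,0,0,0,1],[0,0,0,0,1],[0,0,0,0,1],[0,0,0,0,1],[0,0,0,0,1]]]'
python3 - <<'E'
from h import *
from bench import get_image
a=get_image("scene")["pixels"][100:250,180:380,::-1];b=get_image("top")["pixels"][:,:,::-1]
cv2.imwrite("pics/c6.png",np.hstack([cv2.resize(a,(400,300)),cv2.resize(b,(400,300))]));st()
E
```

```text
time: 12.55
position: [0.3842, -0.3542, 0.2581]
tool_rot: [-3.038, 0.797, 0.003]
ft_force: [0.0, -0.4, 0.5]
grip_width: 0.01
grip_force: 0.0
time: 13.38
position: [0.3869, -0.3555, 0.2582]
tool_rot: [-3.039, 0.796, 0.0]
ft_force: [0.2, -0.4, -0.8]
grip_width: 0.009
grip_force: 0.0
time: 14.22
position: [0.3868, -0.3555, 0.2584]
tool_rot: [3.039, -0.796, -0.0]
ft_force: [0.5, 0.1, 0.3]
grip_width: 0.004
grip_force: 0.0
t 14.32 pos [ 0.3868 -0.3555  0.2584] x [ 0.872 -0.49   0.   ] z [-0. -0. -1.] F [-0.33 -0.45 -0.08] w 0.01
q [ 0.8   0.05 -0.11  1.7   0.01  1.4  -1.39]
```

View pics/c6.png

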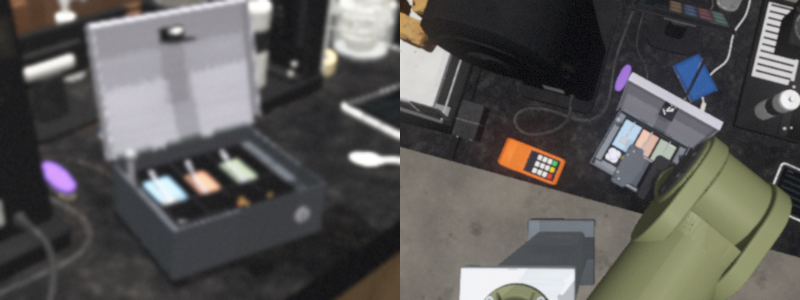

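The lid leans back past upright and stays there (scene crop, its top edge at (170,10)). The robot is clear of it, and the terminal stands where it was, at (532,160) in the top view.

```bash
python3 -c "
from bench import job
print(job.close_job())"
```

```text
the job is handed in; nothing more can be done
None
```

The till is open and the job is handed in: the press released the catch, the lid sprang ajar and was pushed back past upright, where it stays; no result came back, and the cup and glass, hidden behind the lid in the last pictures, stood in place when last seen during the push.

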